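# Line up the portion tubs and hold the ingredient bin open

## Robot

A 6-joint arm with a two-finger parallel gripper is mounted at the origin on the work surface. World frame = base frame: x ahead of the robot, y to its left, z up, the work surface at z = 0. Lengths are in mm, angles in degrees, forces in N, time in s.
With the tool pointing down it reaches from about 350 to 850 mm from the base axis. Payload 8.1 kg.
Tool frame: the origin (TCP) lies midway between the tips of the shut fingers; the grasp point (between the pads) lies 19 mm behind it; x points along the fingers, z is the direction in which the jaws open and shut, and the axes are right-handed (so a half turn about x gives the same grasp; the last joint's range is limited). The gripper opens to 85 mm and grips with 20 to 120 N. Pads are 22 mm wide; open, the fingers measure 114 mm over their backs; the gripper's body (76 mm by 85 mm) begins 54 mm behind the grasp point. The pads swing forward as they close: fully open they stand 13 mm farther back than shut.
Start: joints at [-73.591, 7.471, 85.268, -0, 87.261, -4.893], TCP at [217.996, -559.002, 208.592] pointing down, gripper open.
Joint ranges: [-169.43, 169.43], [-51.17, 129.36], [1.28, 143.12], [-76.62, 256.62], [0, 156.53], [-152.29, 152.29]. Speed limits (degrees/s): [136.94, 136.94, 159.86, 180, 180, 180].

## Interface

Orientations are given as [roll, pitch, yaw] about the fixed x, y, z axes, in that order (R = Rz(yaw) Ry(pitch) Rx(roll)).
In Python, from bench import r gives the robot as it stands. The module is installed in compiled form; this text tells all that it offers.
- The arm moves only by the tool servo_tool, never from a script. Its argument "commands" is a list that holds one entry, the list of rows, each a list of 7 numbers: the closure in counts, from 0 (fully open) to 255 (shut), then the shift along the tool's x, y, z in cm, then the turn, a rotation vector about the tool's x, y, z in degrees. A call has 1 to 8 rows; each row is the pose to reach, as a shift and turn from the pose commanded when the call began, along the tool's axes at that moment; what a row does not reach only later rows make up. A row lasts 1/10 s, in which the tool goes at most 50 mm and 8.59 degrees, less where a joint would pass 70% of its speed; a pose out of reach is approached as far as the arm can. A call with a gripper value outside its range is refused whole. The fingers move at their own pace and stop on an object; "force" is the grip in N (left out, the last holds). Time passes only in rows, so rows that repeat a pose let the fingers close. It gives the time, the measured TCP pose, the force and the opening at its end, in the units of the state.
- r.sense(): the state, without advancing time (a new reading comes with each control period).
- r.snapshot(name): name is "scene" or "top" or "wrist"; returns (picture, depth): 384x512x3 uint8, red, green, blue; 384x512 float32, mm along the optical axis (not along the pixel's ray), 0 where there is no reading.
- r.calibration(name): a dict with "fx", "fy", "cx", "cy" (pixels), "pose" (4x4, takes a point from camera to world coordinates). Camera axes: x right, y down, z forward; pixel columns grow to the right and rows downward; lengths in mm; the calibration is good to about 2 mm. The wrist camera is an equidistant fisheye: a pixel r from the principal point sees the ray r / f radians off the axis. A picture is of the moment at which its call begins: read the wrist's pose just before it. calibration takes no time and is no camera call; for the wrist camera it gives the pose at the moment of the call.
- r.hand_in(): hands the job in, once; it reports no verdict.
The state is a dict: "time": time; "joint_pos": joint angles; "qd": joint speeds; "joint_efforts": joint torques, N m; "tool_pos": TCP position; "tcp_rot": TCP orientation; "ft_force": force on the tool from outside, world axes, zero at the start; "wrist_torque": the same for the moment, N m; "finger_gap": finger opening in mm.
Only numpy, scipy, OpenCV 4.12 (cv2) and the standard library are available. Lean on these libraries where they do the work, as an engineer would, in place of code of your own. Each camera call takes 0.05 s, during which the arm holds its last target.

## Task

Get ready for portioning: while the bin's lid is still shut, push the three square steel tubs on the dark mat into a neat, evenly spaced row, one centred on each marked square, upright with its sides parallel to the mark, and let go of them. Then raise the lid of the white ingredient bin and finish while the hand is still holding it steady, open at 60 degrees from shut, so that the cook can reach in. The lid falls shut if let go, only the hand may keep it up, and the tubs must stay in their row and everything else where it stands.

Things in the scene. Friction and masses are not known exactly. Their poses are not given: they have to be found in the camera images.
- tub0: stainless steel open square portion tub, 54 x 54 mm, 48 mm high, walls 3 mm, empty, about 0.12 kg (all three are alike and any may go on any square). Origin: centre of its underside; x and y along its sides, z up
- tub1: stainless steel open square portion tub, 54 x 54 mm, 48 mm high, walls 3 mm, empty, about 0.12 kg (all three are alike and any may go on any square). Origin: centre of its underside; x and y along its sides, z up
- tub2: stainless steel open square portion tub, 54 x 54 mm, 48 mm high, walls 3 mm, empty, about 0.12 kg (all three are alike and any may go on any square). Origin: centre of its underside; x and y along its sides, z up
- mat: dark rubber mat fixed to the counter, 290 (x) x 280 (y) mm, 4 mm thick, with three square outlines of white line in a row along its y axis through its middle; the tubs stand on it. Origin: centre of its underside
- mark0 (a point): centre of the first marked square, on the mat's upper face (z = 4 mm). Squares: outlines 72 mm wide (66 mm inside the line), 84 mm from centre to centre along the mat's y, sides along the mat's x and y
- mark1 (a point): centre of the middle marked square, on the mat's upper face (z = 4 mm). Squares: outlines 72 mm wide (66 mm inside the line), 84 mm from centre to centre along the mat's y, sides along the mat's x and y
- mark2 (a point): centre of the last marked square, on the mat's upper face (z = 4 mm). Squares: outlines 72 mm wide (66 mm inside the line), 84 mm from centre to centre along the mat's y, sides along the mat's x and y
- bin: white plastic ingredient bin fixed to the counter, 160 (x) x 220 (y) mm, 110 mm high. Origin: centre of its underside; its x axis points from the front (handle side) to the back (hinge side), away from the robot apart from a small yaw
- lid_hinge (a point): middle of the lid's hinge line, which runs along the bin's y axis on the top of its back edge: 80 mm behind the bin's centre, 110 mm up. Its axes turn with the lid
- lid_handle (a point): middle of the round black handle bar on the lid, 11 mm thick, 100 mm long, parallel to the hinge, 35 mm above the lid's upper face, on two 8 mm posts 85 mm apart; with the lid shut 130 mm in front of the hinge line, 41 mm above it (151 mm above the counter). The bar may be pinched across and rolls between the fingers as the lid swings
- lid (a joint): opening of the lid in rad: 0 shut, grows as its front edge rises, stop at 1.35 (60 degrees is 1.047). Aluminium lid 160 x 220 x 6 mm, 0.3 to 0.65 kg, free hinge: from any angle it falls shut when let go
- shaker: bystander, leave where it stands: small glass shaker with steel cap, 36 mm diameter, 60 mm high, on the back part of the mat. Origin: centre of its underside
- jar: bystander, leave where it stands: amber glass jar, 56 mm diameter, 85 mm high, behind the mat. Origin: centre of its underside
- can: bystander, leave where it stands: steel can, 66 mm diameter, 90 mm high, behind the bin. Origin: centre of its underside
- spatula: bystander, leave where it stands: spatula with dark wooden handle, 240 mm long, lying in front of the bin. Origin: under its middle
- bowl: bystander, leave where it stands: steel bowl, 110 mm diameter, 50 mm high. Origin: centre of its underside
- mug: bystander, leave where it stands: white mug, 76 mm diameter, 85 mm high, to the right at the back. Origin: centre of its underside
- wood_block: bystander, leave where it stands: plain wooden block, 100 x 50 x 35 mm. Origin: centre of its underside
Things that resemble listed ones, but are neither listed nor needed, are in the scene too. Leave any purple look-alike of the tub2 alone.

How it is judged (in metres and radians):
On the way, in this order (a step that is already met when the one before it is completed fails the run):
1. the three tubs stand in their row, one on each marked square, let go, the lid still shut (horizontal distance between any of tub0, tub1, tub2 and mark0 below 0.01 m and horizontal distance between any of tub0, tub1, tub2 and mark1 below 0.01 m and horizontal distance between any of tub0, tub1, tub2 and mark2 below 0.01 m and height (world z) of each of tub0, tub1, tub2 below 0.01 m and angle between each of tub0, tub1, tub2's own z axis and vertical below 0.1 rad and (angle between the x axis of tub0 and the x axis of mat, either way round below 0.15 rad or angle between the x axis of tub0 and the y axis of mat, either way round below 0.15 rad) and (angle between the x axis of tub1 and the x axis of mat, either way round below 0.15 rad or angle between the x axis of tub1 and the y axis of mat, either way round below 0.15 rad) and (angle between the x axis of tub2 and the x axis of mat, either way round below 0.15 rad or angle between the x axis of tub2 and the y axis of mat, either way round below 0.15 rad) and linear speed of each of tub0, tub1, tub2 below 0.02 m/s and contact force between the fingers and tub0 below 0.1 N and contact force between the fingers and tub1 below 0.1 N and contact force between the fingers and tub2 below 0.1 N and value of joint lid below 0.05 rad), for 0.2 s.
2. the hand holds the lid open at 60 degrees (value of joint lid between 0.907 and 1.187 rad and velocity of joint lid between -0.1 and 0.1 rad/s and contact force between any of the fingers, the arm and lid above 0.3 N), for 0.3 s.
At the end, for the whole second after the job is handed in: The lid is held still by the hand at 60 degrees (within 8 degrees), touched by no loose thing; each marked square has a tub upright on it, its centre within 10 mm of the mark's and its sides within 8.5 degrees of parallel, at rest and not gripped (all of step 2 and horizontal distance between any of tub0, tub1, tub2 and mark0 below 0.01 m and horizontal distance between any of tub0, tub1, tub2 and mark1 below 0.01 m and horizontal distance between any of tub0, tub1, tub2 and mark2 below 0.01 m and height (world z) of each of tub0, tub1, tub2 below 0.01 m and angle between each of tub0, tub1, tub2's own z axis and vertical below 0.1 rad and (angle between the x axis of tub0 and the x axis of mat, either way round below 0.15 rad or angle between the x axis of tub0 and the y axis of mat, either way round below 0.15 rad) and (angle between the x axis of tub1 and the x axis of mat, either way round below 0.15 rad or angle between the x axis of tub1 and the y axis of mat, either way round below 0.15 rad) and (angle between the x axis of tub2 and the x axis of mat, either way round below 0.15 rad or angle between the x axis of tub2 and the y axis of mat, either way round below 0.15 rad) and linear speed of each of tub0, tub1, tub2 below 0.02 m/s and contact force between each of the fingers, lid and tub0 below 0.1 N and contact force between each of the fingers, lid and tub1 below 0.1 N and contact force between each of the fingers, lid and tub2 below 0.1 N and contact force between lid and shaker below 0.1 N and contact force between lid and jar below 0.1 N and contact force between lid and can below 0.1 N and contact force between lid and bowl below 0.1 N and contact force between lid and mug below 0.1 N and contact force between lid and spatula below 0.1 N and contact force between lid and wood_block below 0.1 N); the arm keeps its last pose, push and grip.
It fails at once if a bystander is shifted by more than 30 mm or tipped over (distance of any of shaker, jar, can, bowl, mug, spatula, wood_block from where it was at the start of the episode above 0.03 m or angle between any of shaker, jar, can, bowl, mug's own z axis and vertical above 0.4 rad).
It also fails if it takes over 56 s, if anything falls off the work surface, if the arm or the gripper's body presses on something with over 40 N, if the wrist force passes 120 N, or if a joint passes its speed limit or range.

## Working session

There is one attempt and no reset: what is moved stays moved. The work goes in short steps, Python scripts to look and compute and a tool call to move; the robot and the scene stay as the last step left them, time stands still between calls to the robot, and variables do not carry over. Pictures are saved under pics/ and viewed, and the job is handed in when it is done.

Besides the shell and the picture viewer there is one more tool, called after "Call:" in YAML: its name, and indented under it one key for each argument. servo_tool: Moves the arm, as the interface text tells. Its arguments: {"type":"object","properties":{"commands":{"type":"array","items":{"type":"array","items":{"type":"array","items":{"type":"number"}}}},"force":{"type":"number"}},"required":["commands"]}

```bash
mkdir -p pics; ls; python3 - <<'E'
from bench import r
import cv2,json
print(r.sense())
for n in ["scene","top"]:
    p,d=r.snapshot(n); cv2.imwrite(f"pics/{n}0.png",p[:,:,::-1])
    import numpy as np; np.save(f"pics/{n}0.npy",d); np.save(f"pics/{n}0c.npy",p)
    print(n,r.calibration(n))
E
```

```text
pics
{'time': 0.0, 'joint_pos': array([-7.35901957e+01,  7.51626238e+00,  8.53307248e+01,  1.53320314e-03,
        8.72608778e+01, -4.89274930e+00]), 'qd': array([ 0.09728373,  0.00367854,  0.02062765,  0.03301001, -0.0355419 ,
        0.01154742]), 'joint_efforts': array([ 4.26725283e-04, -5.69397962e+01, -5.00545621e+01, -3.18112461e-04,
        1.48396392e-02, -4.30371540e-05]), 'tool_pos': array([ 217.83920987, -558.41480173,  207.51858193]), 'tcp_rot': array([174.29390233,  89.89212415, 105.59638123]), 'ft_force': array([ 0.72782645,  0.4786188 , -0.6290834 ]), 'wrist_torque': array([-0.01122749,  0.01819921, -0.00252493]), 'finger_gap': 85.95081741342153}
scene {'fx': 492.0780705653045, 'fy': 492.0780705653045, 'cx': 260.2143194416103, 'cy': 187.7707927383719, 'pose': array([[-7.76708071e-02,  6.87770652e-01, -7.21760885e-01,
         1.50367174e+03],
       [ 9.96884354e-01,  6.35547744e-02, -4.67158923e-02,
         4.64676630e+01],
       [ 1.37415305e-02, -7.23140595e-01, -6.90564153e-01,
         1.05577626e+03],
       [ 0.00000000e+00,  0.00000000e+00,  0.00000000e+00,
         1.00000000e+00]])}
top {'fx': 388.2403956093057, 'fy': 388.2403956093057, 'cx': 254.66429241687572, 'cy': 191.5154961277546, 'pose': array([[ 9.74802435e-02, -9.68306720e-01,  2.29955861e-01,
         3.10459264e+02],
       [-9.95225475e-01, -9.37073762e-02,  2.72980190e-02,
        -3.18399488e+01],
       [-4.88429490e-03, -2.31518948e-01, -9.72818133e-01,
         1.16042788e+03],
       [ 0.00000000e+00,  0.00000000e+00,  0.00000000e+00,
         1.00000000e+00]])}
```

View pics/scene0.png

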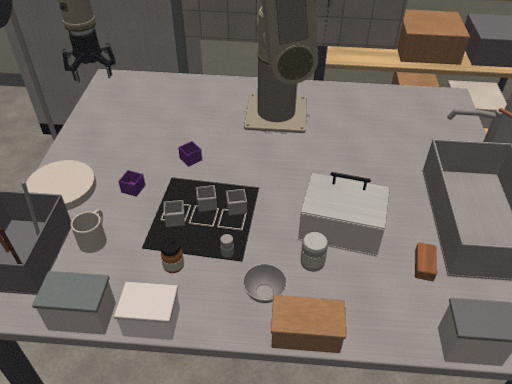

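View pics/top0.png

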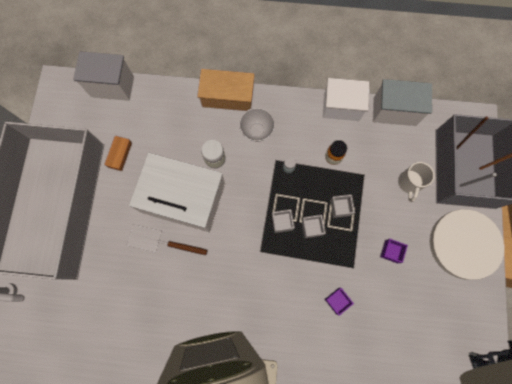

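```bash
cat > h.py <<'E'
import numpy as np,cv2
from bench import r
def snap(n,tag):
    c=r.calibration(n);p,d=r.snapshot(n);cv2.imwrite(f"pics/{tag}.png",p[:,:,::-1]);return p,d,c
def world(d,c):
    v,u=np.mgrid[0:384,0:512];X=np.stack([(u-c['cx'])/c['fx']*d,(v-c['cy'])/c['fy']*d,d],-1)
    return X@c['pose'][:3,:3].T+c['pose'][:3,3]
def ray(uv,c,z):
    uv=np.asarray(uv,float).reshape(-1,2)
    D=np.c_[(uv[:,0]-c['cx'])/c['fx'],(uv[:,1]-c['cy'])/c['fy'],np.ones(len(uv))]@c['pose'][:3,:3].T
    o=c['pose'][:3,3];t=(z-o[2])/D[:,2];return (o+D*t[:,None])[:,:2]
def ortho(p,c,z,x0,x1,y0,y1,s=4):
    # rectified view on plane z: rows: x decreasing, cols: y decreasing ; s px/mm
    w=int((y1-y0)*s);h=int((x1-x0)*s)
    rr,cc=np.mgrid[0:h,0:w];P=np.stack([x1-rr/s,y1-cc/s,np.full(rr.shape,float(z))],-1)
    Q=(P-c['pose'][:3,3])@c['pose'][:3,:3]
    m=np.float32(Q[...,0]/Q[...,2]*c['fx']+c['cx']);n=np.float32(Q[...,1]/Q[...,2]*c['fy']+c['cy'])
    return cv2.remap(p,m,n,cv2.INTER_LINEAR)
E
python3 - <<'E'
from h import *
for n in ["top","scene"]:
    c=r.calibration(n);p=np.load(f"pics/{n}0c.npy");d=np.load(f"pics/{n}0.npy");W=world(d,c)
    if n=="top": x,y,w,h=255,150,120,125
    else: x,y,w,h=140,170,130,90
    cv2.imwrite(f"pics/{n}crop0.png",cv2.resize(p[y:y+h,x:x+w,::-1],None,fx=4.8 if n=="top" else 6,fy=4.8 if n=="top" else 6,interpolation=cv2.INTER_CUBIC))
    # mat
    g=p.max(-1).astype(int); inr=(abs(W[...,2])<20)&(W[...,0]>250)
    m=np.uint8((g<45)&(d>0)); nb,l,st,ce=cv2.connectedComponentsWithStats(m)
    k=[i for i in range(1,nb) if st[i,4]>1500]
    for i in k:print(n,st[i],ray(ce[i],c,4))
    z=W[...,2]
    t=np.uint8((z>35)&(z<70));nb,l,st,ce=cv2.connectedComponentsWithStats(t)
    for i in range(1,nb):
        if st[i,4]>60:
            P=W[l==i];print(' comp',st[i],P.mean(0).round(1),P.min(0).round(),P.max(0).round())
E
```

```text
top [ 262  161  101  106 5111] [[ 529.66622287 -184.32206386]]
 comp [ 82  67  49  30 312] [862.6 475.9  52.9] [844. 433.  36.] [933. 565.  70.]
 comp [375  89  50  34 312] [ 857.  -401.9   52.7] [ 844. -488.   35.] [ 932. -348.   70.]
 comp [199  98  52  10 236] [846.6 117.6  51.7] [844.  41.  35.] [850. 198.  70.]
 comp [324 102  41  15 208] [ 847.6 -245.4   52.7] [ 844. -308.   35.] [ 877. -188.   70.]
 comp [239 108  36  33 278] [801.5  15.2  46.4] [730. -40.  35.] [841.  68.  57.]
 comp [439 122  68  85 610] [ 681.1 -577.9   52.7] [ 599. -728.   35.] [ 840. -546.   70.]
 comp [456 123  20   7  91] [ 836.3 -616.    53.9] [ 834. -645.   36.] [ 839. -583.   70.]
 comp [477 126  29  32 310] [ 808.  -713.2   53. ] [ 750. -728.   35.] [ 838. -658.   70.]
 comp [  0 131  83 104 931] [578.4 701.8  51.9] [378. 530.  35.] [688. 728.  70.]
 comp [104 136  26  32 343] [660.7 432.2  37.2] [610. 401.  35.] [711. 464.  44.]
 comp [ 66 138  34 142 800] [471.  490.6  52.8] [272. 487.  35.] [693. 494.  70.]
 comp [326 145  20  17 113] [ 703.3 -223.8   54.2] [ 692. -258.   35.] [ 734. -204.   67.]
[... 2814 characters left out ...]
 [688. -77.  69.]
 comp [417 242  20  32 386] [662.9 433.5  37.3] [610. 404.  35.] [712. 464.  42.]
 comp [301 246  26  19 220] [702.4 133.9  53.5] [675. 103.  35.] [713. 169.  70.]
 comp [161 248  23  19 231] [ 737.  -224.9   52.3] [ 704. -258.   35.] [ 750. -203.   69.]
 comp [243 263  44  39 435] [769.2  13.1  45.3] [729. -39.  35.] [840.  68.  56.]
 comp [ 40 289  74  39 649] [ 922.3 -397.6   52.7] [ 849. -487.   35.] [ 938. -347.   70.]
 comp [118 293  61  41 530] [ 925.5 -235.3   52.9] [ 849. -308.   35.] [ 937. -187.   70.]
 comp [441 312  71  48 697] [921.6 480.6  52.8] [847. 434.  35.] [938. 565.  70.]
 comp [272 333  72  14 543] [934.7 121.2  51.7] [931.  42.  35.] [938. 200.  70.]
```

```bash
python3 - <<'E'
from h import *
c=r.calibration("top");p=np.load("pics/top0c.npy")
a=ortho(p,c,4,370,700,-340,-30,2.3);b=ortho(p,c,52,440,620,-310,-40,2.9)
cv2.imwrite("pics/o4.png",a[...,::-1]);cv2.imwrite("pics/o52.png",b[...,::-1])
c=r.calibration("scene");p=np.load("pics/scene0c.npy")
a=ortho(p,c,4,370,700,-340,-30,2.3);cv2.imwrite("pics/s4.png",a[...,::-1])
E
```

```text
(no output)
```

View pics/o4.png

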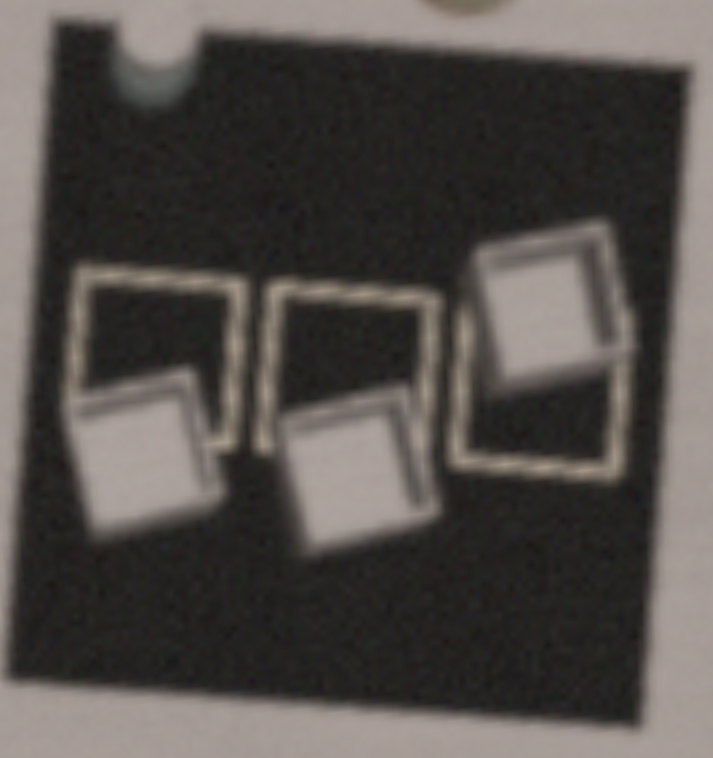

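View pics/o52.png

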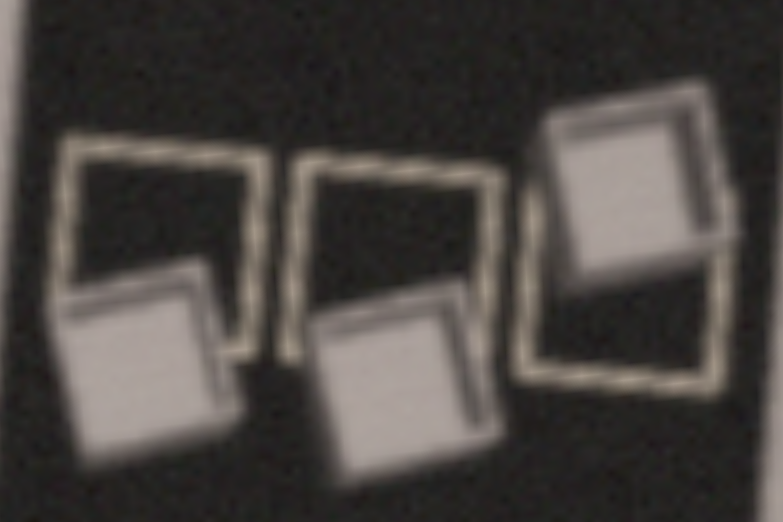

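View pics/s4.png

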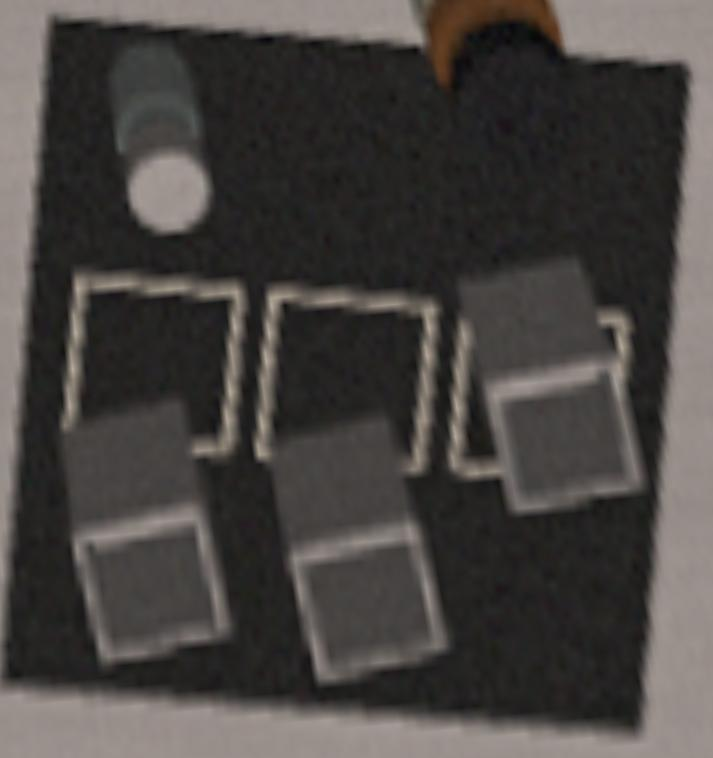

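```bash
python3 - <<'E'
from h import *
for n in ["top","scene"]:
    c=r.calibration(n);p=np.load(f"pics/{n}0c.npy");d=np.load(f"pics/{n}0.npy");W=world(d,c)
    z=W[...,2]
    # tubs from depth
    for X,Y in [(496,-90),(489,-179),(558,-261)]:
        m=(abs(W[...,0]-X)<45)&(abs(W[...,1]-Y)<45)&(z>44)&(z<60)
        rc=cv2.minAreaRect(np.float32(W[m][:,:2]));print(n,'tub',np.round(rc[0],1),np.round(rc[1],1),round(rc[2],1))
    # lid
    m=(z>108)&(z<125)&(W[...,0]>430)&(W[...,0]<700)&(W[...,1]>50)&(W[...,1]<350)
    rc=cv2.minAreaRect(np.float32(W[m][:,:2]));print('lid',np.round(rc[0],1),np.round(rc[1],1),round(rc[2],1),m.sum())
    m=(z>130)&(z<165)&(W[...,0]>430)&(W[...,0]<700)&(W[...,1]>50)&(W[...,1]<350)
    print('handle depth',m.sum(),W[m].mean(0) if m.any() else 0)
    g=p.max(-1); 
    x,y,w,h=(140,185,60,35) if n=="top" else (322,168,56,18)
    s=np.uint8(g[y:y+h,x:x+w]<60);nb,l,st,ce=cv2.connectedComponentsWithStats(s)
    for i in range(1,nb):
        if st[i,4]>20:
            q=np.argwhere(l==i)[:,::-1]+[x,y];P=ray(q,c,151);rc=cv2.minAreaRect(np.float32(P));print('bar',st[i],P.mean(0).round(1),np.round(rc[1]),rc[2])
    x,y,w,h=(125,150,100,80) if n=="top" else (295,165,100,85)
    cv2.imwrite(f"pics/{n}bin.png",cv2.resize(p[y:y+h,x:x+w,::-1],None,fx=6,fy=6,interpolation=cv2.INTER_CUBIC))
    # mat white/edges
    m=np.uint8((p.max(-1)<75)&(abs(z-4)<12)&(W[...,0]>350)&(W[...,0]<720)&(W[...,1]<-10)&(W[...,1]>-350))
    cs,_=cv2.findContours(m,cv2.RETR_EXTERNAL,cv2.CHAIN_APPROX_NONE);k=max(cs,key=cv2.contourArea).reshape(-1,2)
    rc=cv2.minAreaRect(np.float32(ray(k,c,4)));print('mat',rc)
# tool frame
from scipy.spatial.transform import Rotation as R
print(R.from_euler('xyz',r.sense()['tcp_rot'],degrees=True).as_matrix().round(3))
E
```

```text
top tub [496.8 -88.9] [54.6 54.2] 14.4
top tub [ 489.5 -178.9] [54.5 54.5] 14.8
top tub [ 558.4 -260. ] [55.6 54.7] 10.6
lid [544.4 217.1] [221.  160.8] 79.6 4301
handle depth 170 [494.29125574 224.88055371 156.51970221]
bar [ 9 13 37 12 73] [495.4 226.8] [101.   7.] 80.54708099365234
mat ((537.4090576171875, -181.0352325439453), (274.8417663574219, 285.4271240234375), 85.672119140625)
scene tub [496.7 -87.7] [61.7 54.2] 13.6
scene tub [ 488.5 -178. ] [64.4 54. ] 13.4
scene tub [ 559.4 -258.9] [66.1 54.1] 11.5
lid [543.  218.1] [220.  168.2] 79.7 3524
handle depth 191 [496.39899679 226.22482287 153.09880129]
bar [  9   5  39  13 141] [495.7 224.2] [103.  41.] 89.85997772216797
mat ((537.499267578125, -180.29364013671875), (278.5401916503906, 289.6114196777344), 85.77283477783203)
[[-0.     0.932  0.363]
 [ 0.002  0.363 -0.932]
 [-1.     0.    -0.002]]
```

```bash
python3 -c "
import cv2,numpy as np
a=cv2.imread('pics/topbin.png');b=cv2.imread('pics/scenebin.png');cv2.imwrite('pics/bins.png',np.vstack([cv2.resize(a,(500,300)),cv2.resize(b,(500,300))]))"
```

```text
(no output)
```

View pics/bins.png

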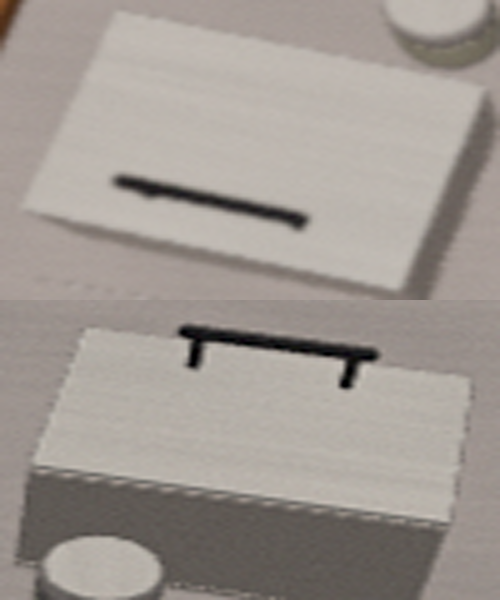

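```bash
cat >> h.py <<'E'
from scipy.spatial.transform import Rotation as R
def to(x,y,z,yaw):
    s=r.sense();M=R.from_euler('xyz',s['tcp_rot'],degrees=True).as_matrix()
    a=np.radians(yaw);ax=np.array([0,0,-1.]);az=np.array([np.cos(a),np.sin(a),0]);T=np.c_[ax,np.cross(az,ax),az]
    d=M.T@(np.array([x,y,z])-s['tool_pos'])/10
    t=R.from_matrix(M.T@T).as_rotvec(degrees=True)
    print(round(s['time'],2),'pos',s['tool_pos'].round(1),'yaw',np.degrees(np.arctan2(M[1,2],M[0,2])).round(1),'F',s['ft_force'].round(1),'gap',round(s['finger_gap'],1),'-> shift',d.round(2),'turn',t.round(1))
E
python3 -c "
from h import *
to(496.8,-88.5,110,14.4)"
```

```text
0.1 pos [ 217.8 -558.5  207.6] yaw -68.7 F [0.3 0.5 0.1] gap 85.2 -> shift [  9.83  43.06 -33.63] turn [-83.1  -0.1  -0.1]
```

Call:
servo_tool:
  commands:
    - [[0,9.8,43.0,-33.6,-83,0,0],[0,9.8,43.0,-33.6,-83,0,0],[0,9.8,43.0,-33.6,-83,0,0],[0,9.8,43.0,-33.6,-83,0,0],[0,9.8,43.0,-33.6,-83,0,0],[0,9.8,43.0,-33.6,-83,0,0],[0,9.8,43.0,-33.6,-83,0,0],[0,9.8,43.0,-33.6,-83,0,0]]
  force: 30

```text
time: 0.9
tool_pos: [419.4, -218.5, 137.3]
tcp_rot: [110.3, 90.0, 110.7]
ft_force: [0.4, -0.9, -0.0]
finger_gap: 85.2
```

```bash
python3 -c "
from h import *
to(496.8,-88.5,110,14.4)"
```

```text
0.9 pos [ 419.4 -218.5  137.3] yaw 0.4 F [ 0.4 -0.9 -0. ] gap 85.2 -> shift [ 2.74 12.95  7.83] turn [-14.  -0.  -0.]
```

Call:
servo_tool:
  commands:
    - [[0,2.7,12.9,7.8,-14,0,0],[0,2.7,12.9,7.8,-14,0,0],[0,2.7,12.9,7.8,-14,0,0],[0,2.7,12.9,7.8,-14,0,0],[0,2.7,12.9,7.8,-14,0,0],[0,2.7,12.9,7.8,-14,0,0]]

```text
time: 1.5
tool_pos: [496.4, -92.1, 110.8]
tcp_rot: [-160.8, 90.0, -146.7]
ft_force: [0.2, 0.0, -0.0]
finger_gap: 85.1
```

```bash
python3 - <<'E'
from h import *
to(496.8,-88.5,12,14.4)
p,d,c=snap("wrist","w1");print(c)
E
```

```text
1.5 pos [496.4 -92.1 110.8] yaw 14.0 F [ 0.2  0.  -0. ] gap 85.1 -> shift [9.88 0.34 0.13] turn [-0.4 -0.   0. ]
{'fx': 297.3186396354542, 'fy': 297.3186396354542, 'cx': 254.01712205568705, 'cy': 193.9511630779162, 'pose': array([[ 9.69987035e-01,  2.32609753e-01,  7.08368206e-02,
         4.77446501e+02],
       [ 2.43152081e-01, -9.26112154e-01, -2.88432565e-01,
        -1.91321978e+01],
       [-1.48938735e-03,  2.96999969e-01, -9.54876327e-01,
         2.75342177e+02],
       [ 0.00000000e+00,  0.00000000e+00,  0.00000000e+00,
         1.00000000e+00]])}
```

View pics/w1.png

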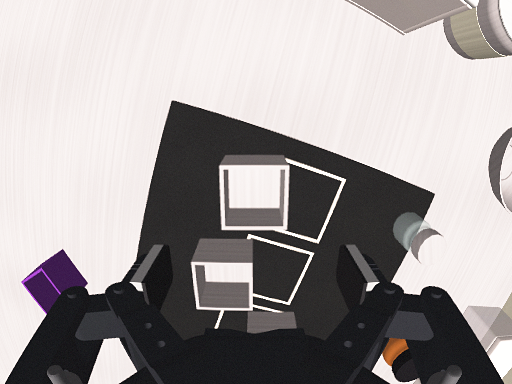

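```bash
python3 - <<'E'
from h import *
to(496.8,-88.5,12,14.4)
E
```

```text
1.55 pos [496.4 -92.5 111. ] yaw 14.0 F [-0.5 -0.2  0.8] gap 85.5 -> shift [9.9  0.38 0.14] turn [-0.4 -0.   0. ]
```

Call:
servo_tool:
  commands:
    - [[0,5,0.4,0.15,0,0,0],[0,9.9,0.4,0.15,0,0,0],[0,9.9,0.4,0.15,0,0,0],[0,9.9,0.4,0.15,0,0,0],[0,9.9,0.4,0.15,0,0,0]]

```text
time: 2.05
tool_pos: [499.4, -88.6, 14.8]
tcp_rot: [-30.7, 89.8, -16.7]
ft_force: [0.3, -1.1, 0.5]
finger_gap: 85.7
```

```bash
python3 - <<'E'
from h import *
to(496.8,-88.5,12,14.4)
E
```

```text
2.05 pos [499.4 -88.6  14.8] yaw 14.0 F [ 0.3 -1.1  0.5] gap 85.7 -> shift [ 0.28  0.07 -0.25] turn [-0.4  0.2  0.1]
```

Call:
servo_tool:
  commands:
    - [[255,0,0,-0.2,0,0,0],[255,0,0,-0.2,0,0,0],[255,0,0,-0.2,0,0,0],[255,0,0,-0.2,0,0,0],[255,0,0,-0.2,0,0,0],[255,0,0,-0.2,0,0,0]]

```text
time: 2.65
tool_pos: [496.7, -88.2, 13.9]
tcp_rot: [-38.4, 89.8, -24.3]
ft_force: [-2.8, -1.0, 7.6]
finger_gap: 53.2
```

```bash
python3 - <<'E'
from h import *
to(543.8,-97,12,-4.3)
p,d,c=snap("wrist","w2")
E
```

```text
2.65 pos [496.7 -88.2  13.9] yaw 14.1 F [-2.8 -1.   7.6] gap 53.2 -> shift [ 0.21 -2.    4.35] turn [18.4  0.1  0.1]
```

View pics/w2.png

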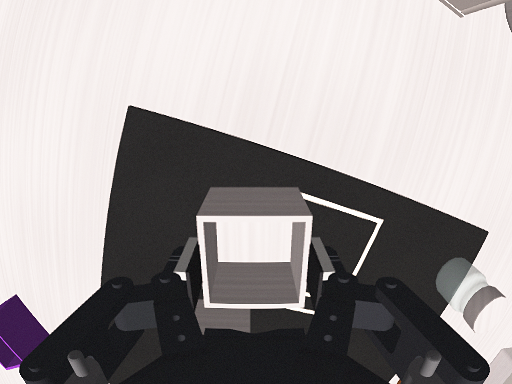

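Call:
servo_tool:
  commands:
    - [[255,-0.1,-0.5,1.1,5,0,0],[255,-0.1,-1.0,2.2,10,0,0],[255,-0.1,-1.5,3.3,15,0,0],[255,-0.1,-2.0,4.35,18.4,0,0],[255,-0.1,-2.0,4.35,18.4,0,0],[255,0,-2.0,4.35,18.4,0,0],[255,0,-2.0,4.35,18.4,0,0]]

```text
time: 3.4
tool_pos: [544.1, -96.8, 14.0]
tcp_rot: [-8.8, 89.8, -13.0]
ft_force: [1.7, 0.4, 7.9]
finger_gap: 52.9
```

```bash
python3 - <<'E'
from h import *
to(543.8,-97,12,-4.3)
p,d,c=snap("wrist","w3")
E
```

```text
3.4 pos [544.1 -96.8  14. ] yaw -4.2 F [1.7 0.4 7.9] gap 52.9 -> shift [ 0.2  -0.03 -0.03] turn [0.1 0.2 0. ]
```

View pics/w3.png

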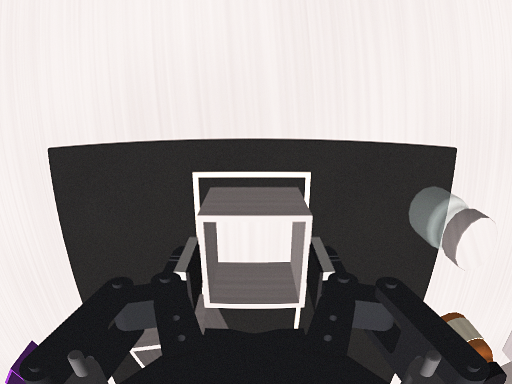

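Call:
servo_tool:
  commands:
    - [[0,0,0,0,0,0,0],[0,0,0,0,0,0,0],[0,0,0,0,0,0,0],[0,0,0,0,0,0,0],[0,-4,0,0,0,0,0],[0,-8,0,0,0,0,0],[0,-8,0,0,0,0,0]]

```text
time: 4.15
tool_pos: [546.6, -97.6, 98.4]
tcp_rot: [-11.0, 89.4, -15.3]
ft_force: [0.6, -0.5, -0.0]
finger_gap: 85.3
```

```bash
python3 - <<'E'
from h import *
p,d,c=snap("wrist","w4")
to(489.2,-178.7,90,14.5)
E
```

```text
4.2 pos [545.2 -97.2  95.6] yaw -4.3 F [ 0.5  0.4 -0.5] gap 85.4 -> shift [ 0.54 -8.55 -4.97] turn [-18.8   0.4   0.1]
```

View pics/w4.png

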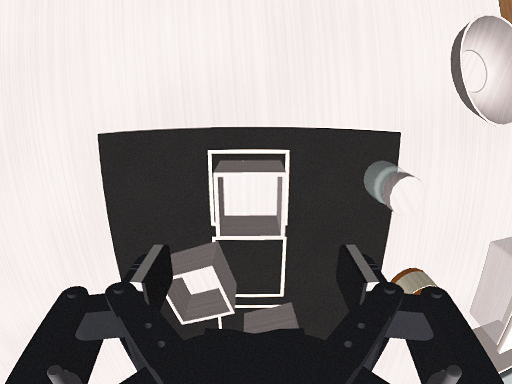

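Call:
servo_tool:
  commands:
    - [[0,0.5,-4.2,-2.5,-8,0,0],[0,0.5,-8.5,-5.0,-16,0,0],[0,0.5,-8.5,-5.0,-18.8,0,0],[0,0.5,-8.5,-5.0,-18.8,0,0],[0,0.5,-8.5,-5.0,-18.8,0,0]]

```text
time: 4.7
tool_pos: [485.8, -177.0, 86.1]
tcp_rot: [124.0, 89.9, 138.3]
ft_force: [0.3, -0.1, 0.3]
finger_gap: 85.4
```

```bash
python3 - <<'E'
from h import *
p,d,c=snap("wrist","w5")
to(489.2,-178.7,12,14.5)
E
```

```text
4.75 pos [ 486.1 -176.7   86.3] yaw 14.4 F [ 0.3  0.  -0.3] gap 85.6 -> shift [ 7.43 -0.27  0.25] turn [-0.1 -0.  -0. ]
```

View pics/w5.png

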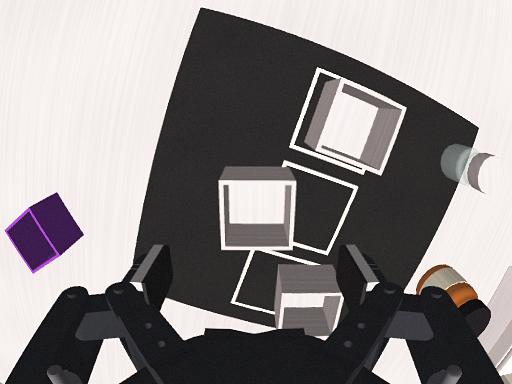

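Call:
servo_tool:
  commands:
    - [[0,3.7,-0.25,0.25,0,0,0],[0,7.3,-0.25,0.25,0,0,0],[0,7.3,-0.25,0.25,0,0,0],[255,7.3,-0.25,0.25,0,0,0],[255,7.3,-0.25,0.25,0,0,0],[255,7.3,-0.25,0.25,0,0,0],[255,7.3,-0.25,0.25,0,0,0],[255,7.3,-0.25,0.25,0,0,0]]

```text
time: 5.55
tool_pos: [491.2, -179.9, 16.4]
tcp_rot: [-35.6, 89.8, -21.1]
ft_force: [0.3, 0.5, 6.2]
finger_gap: 52.9
```

```bash
python3 - <<'E'
from h import *
to(537.5,-180.8,13,-4.3)
E
```

```text
5.55 pos [ 491.2 -179.9   16.4] yaw 14.5 F [0.3 0.5 6.2] gap 52.9 -> shift [ 0.35 -1.24  4.46] turn [18.8  0.2  0.1]
```

Call:
servo_tool:
  commands:
    - [[255,0,-0.3,1.1,5,0,0],[255,0,-0.6,2.2,10,0,0],[255,0,-0.9,3.3,15,0,0],[255,0,-1.2,4.45,18.8,0,0],[255,0,-1.2,4.45,18.8,0,0],[255,0,-1.2,4.45,18.8,0,0]]

```text
time: 6.15
tool_pos: [537.9, -180.5, 16.4]
tcp_rot: [-13.4, 89.7, -17.7]
ft_force: [3.7, 0.5, 5.9]
finger_gap: 53.2
```

```bash
python3 - <<'E'
from h import *
to(537.5,-180.8,13,-4.3)
E
```

```text
6.15 pos [ 537.9 -180.5   16.4] yaw -4.3 F [3.7 0.5 5.9] gap 53.2 -> shift [ 0.34 -0.04 -0.04] turn [-0.   0.3  0.1]
```

Call:
servo_tool:
  commands:
    - [[0,0,0,0,0,0,0],[0,0,0,0,0,0,0],[0,0,0,0,0,0,0],[0,0,0,0,0,0,0],[0,-4,0,0,0,0,0],[0,-8,0,0,0,0,0],[0,-8,0,0,0,0,0]]

```text
time: 6.85
tool_pos: [539.3, -181.5, 100.6]
tcp_rot: [-19.7, 89.4, -24.0]
ft_force: [1.2, -0.9, -0.2]
finger_gap: 85.1
```

```bash
python3 - <<'E'
from h import *
to(558.5,-259.8,90,10.8)
E
```

```text
6.85 pos [ 539.3 -181.5  100.6] yaw -4.3 F [ 1.2 -0.9 -0.2] gap 85.1 -> shift [ 1.11 -7.65  2.5 ] turn [-15.1   0.5   0.3]
```

Call:
servo_tool:
  commands:
    - [[0,1.0,-4,1.3,-8,0,0],[0,1.0,-7.6,2.5,-15,0,0],[0,1.0,-7.6,2.5,-15,0,0],[0,1.0,-7.6,2.5,-15,0,0]]

```text
time: 7.25
tool_pos: [554.0, -257.9, 83.1]
tcp_rot: [129.6, 89.9, 140.1]
ft_force: [0.8, 0.2, 0.5]
finger_gap: 85.7
```

```bash
python3 - <<'E'
from h import *
p,d,c=snap("wrist","w6")
to(558.5,-259.8,13,10.8)
E
```

```text
7.3 pos [ 554.  -257.1   83.2] yaw 10.5 F [-0.1 -0.1  0. ] gap 85.4 -> shift [ 7.02 -0.36  0.4 ] turn [-0.3 -0.  -0.1]
```

View pics/w6.png

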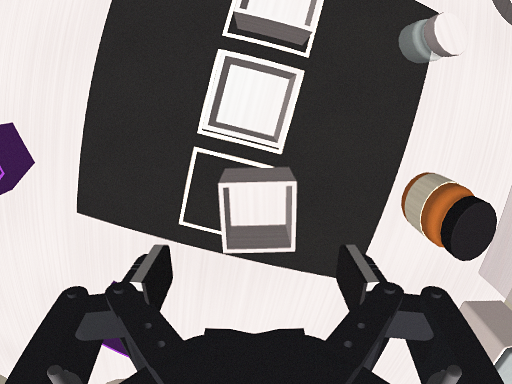

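Call:
servo_tool:
  commands:
    - [[0,3.5,-0.35,0.4,0,0,0],[0,6.9,-0.35,0.4,0,0,0],[0,6.9,-0.35,0.4,0,0,0],[255,6.9,-0.35,0.4,0,0,0],[255,6.9,-0.35,0.4,0,0,0],[255,6.9,-0.35,0.4,0,0,0],[255,6.9,-0.35,0.4,0,0,0],[255,6.9,-0.35,0.4,0,0,0]]

```text
time: 8.1
tool_pos: [560.8, -260.8, 17.7]
tcp_rot: [-36.5, 89.8, -25.8]
ft_force: [-0.8, 1.6, 7.0]
finger_gap: 52.5
```

```bash
python3 - <<'E'
from h import *
to(531.2,-264.6,13,-4.3)
E
```

```text
8.1 pos [ 560.8 -260.8   17.7] yaw 10.7 F [-0.8  1.6  7. ] gap 52.5 -> shift [ 0.46  0.18 -2.98] turn [15.   0.2  0.1]
```

Call:
servo_tool:
  commands:
    - [[255,0,0.05,-1.0,5,0,0],[255,0,0.1,-2.0,10,0,0],[255,0,0.2,-3.0,15,0,0],[255,0,0.2,-3.0,15,0,0],[255,0,0.2,-3.0,15,0,0]]

```text
time: 8.6
tool_pos: [530.5, -264.9, 17.7]
tcp_rot: [-32.5, 89.8, -36.9]
ft_force: [-2.4, -0.0, 8.8]
finger_gap: 52.9
```

```bash
python3 - <<'E'
from h import *
to(531.2,-264.6,13,-4.3)
E
```

```text
8.6 pos [ 530.5 -264.9   17.7] yaw -4.4 F [-2.4 -0.   8.8] gap 52.9 -> shift [0.47 0.04 0.07] turn [-0.1  0.2  0.1]
```

Release, lift, and look from the fixed cameras after withdrawing toward the bin side.

Call:
servo_tool:
  commands:
    - [[0,0,0,0,0,0,0],[0,0,0,0,0,0,0],[0,0,0,0,0,0,0],[0,0,0,0,0,0,0],[0,-4,0,0,0,0,0],[0,-9,0,0,0,0,0],[0,-14,0,0,0,0,0],[0,-19,0,0,0,0,0]]

```text
time: 9.4
tool_pos: [528.7, -263.4, 206.5]
tcp_rot: [154.5, 90.0, 150.2]
ft_force: [0.5, -0.2, 0.1]
finger_gap: 85.3
```

```bash
python3 - <<'E'
from h import *
to(494.8,226.5,230,-10.3)
E
```

```text
9.4 pos [ 528.7 -263.4  206.5] yaw -4.3 F [ 0.5 -0.2  0.1] gap 85.3 -> shift [-2.33 48.59 -7.09] turn [ 6. -0. -0.]
```

Call:
servo_tool:
  commands:
    - [[0,-2.3,4,0,0,0,0],[0,-2.3,48.5,-7.1,6,0,0],[0,-2.3,48.5,-7.1,6,0,0],[0,-2.3,48.5,-7.1,6,0,0],[0,-2.3,48.5,-7.1,6,0,0],[0,-2.3,48.5,-7.1,6,0,0],[0,-2.3,48.5,-7.1,6,0,0],[0,-2.3,48.5,-7.1,6,0,0]]

```text
time: 10.2
tool_pos: [502.8, 127.0, 228.0]
tcp_rot: [18.8, 90.0, 8.4]
ft_force: [0.1, 0.7, 0.6]
finger_gap: 85.7
```

```bash
python3 - <<'E'
from h import *
to(494.8,226.5,230,-10.3)
p,d,c=snap("top","t1"); W=world(d,c)
for X,Y in [(543.8,-97),(537.5,-180.8),(531.2,-264.6)]:
    m=(abs(W[...,0]-X)<40)&(abs(W[...,1]-Y)<40)&(W[...,2]>44)&(W[...,2]<60)
    if m.sum()<10: print('none');continue
    rc=cv2.minAreaRect(np.float32(W[m][:,:2]));print(np.round(rc[0],1),np.round(rc[1],1),round(rc[2],1))
cv2.imwrite("pics/t1o4.png",ortho(p,c,4,370,700,-340,-30,2.3)[...,::-1])
p,d,c=snap("scene","s1")
E
```

```text
10.2 pos [502.8 127.  228. ] yaw -10.3 F [0.1 0.7 0.6] gap 85.7 -> shift [-0.2   9.65 -2.57] turn [-0.  0. -0.]
[545.4 -97.2] [53.6 54.9] 85.5
[ 539. -179.] [54.1 54.7] 85.9
[ 531.1 -264.4] [54.4 55. ] 86.0
```

View pics/t1o4.png

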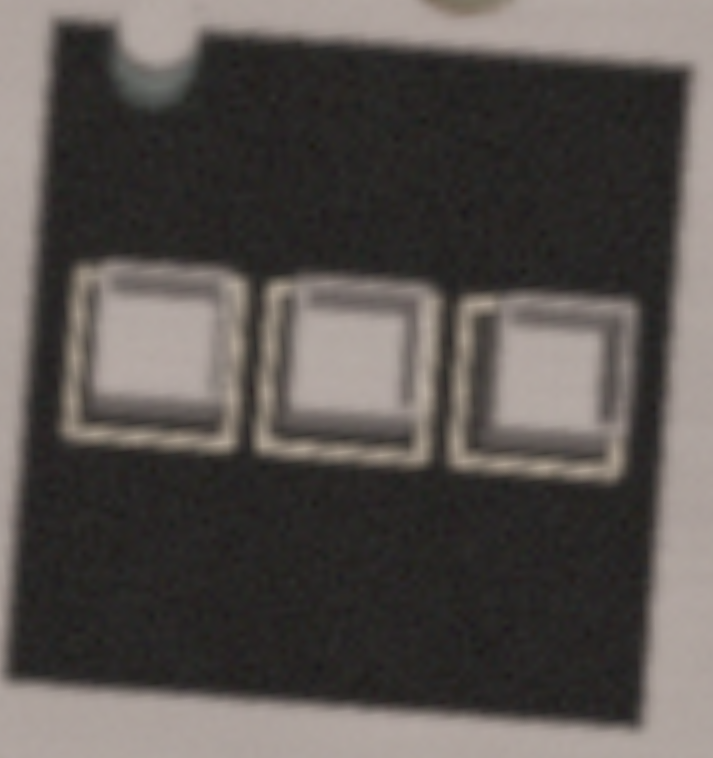

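View pics/s1.png

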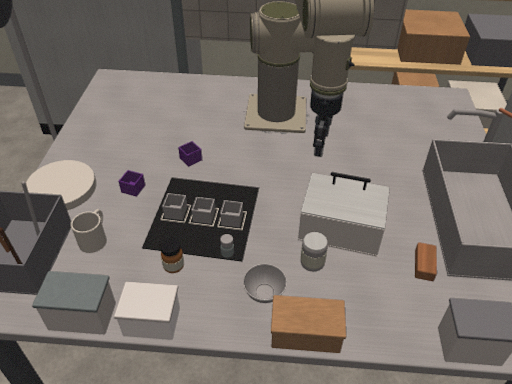

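Call:
servo_tool:
  commands:
    - [[0,0,5,-1.3,0,0,0],[0,0,9.6,-2.6,0,0,0],[0,0,9.6,-2.6,0,0,0],[0,0,9.6,-2.6,0,0,0],[0,0,9.6,-2.6,0,0,0]]

```text
time: 10.8
tool_pos: [495.2, 223.1, 227.7]
tcp_rot: [-102.5, 90.0, -112.9]
ft_force: [-0.8, 0.1, -0.7]
finger_gap: 85.2
```

```bash
python3 - <<'E'
from h import *
p,d,c=snap("wrist","w7")
to(494.8,226.5,132,-10.3)
# project bar prediction in wrist
def fe(P):
    q=(np.array(P)-c['pose'][:3,3])@c['pose'][:3,:3];a=np.arctan2(np.hypot(q[0],q[1]),q[2]);n=np.hypot(q[0],q[1]);return c['cx']+c['fx']*a*q[0]/n,c['cy']+c['fx']*a*q[1]/n
for t in(-50,0,50): print(fe([494.8+.179*t,226.5+.984*t,151]))
E
```

```text
10.85 pos [495.4 222.8 227.8] yaw -10.4 F [-0.6 -0.4 -0.6] gap 85.4 -> shift [ 9.58  0.36 -0.12] turn [-0.1 -0.   0. ]
(np.float64(253.65232193575432), np.float64(243.13526618044))
(np.float64(253.58996602147823), np.float64(190.12530148734984))
(np.float64(253.530925925485), np.float64(130.8983230724765))
```

View pics/w7.png

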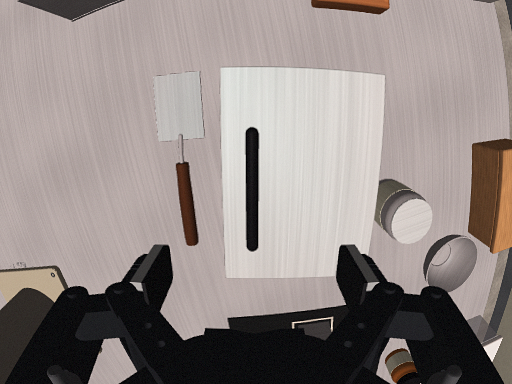

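Call:
servo_tool:
  commands:
    - [[0,4.5,0.35,-0.15,0,0,0],[0,9.3,0.35,-0.15,0,0,0],[0,9.3,0.35,-0.15,0,0,0],[0,9.3,0.35,-0.15,0,0,0]]

```text
time: 11.25
tool_pos: [493.8, 226.5, 134.9]
tcp_rot: [-146.7, 89.9, -157.1]
ft_force: [0.1, -0.6, 1.9]
finger_gap: 85.4
```

```bash
python3 - <<'E'
from h import *
to(494.5,226.5,132,-10.3)
E
```

```text
11.25 pos [493.8 226.5 134.9] yaw -10.4 F [ 0.1 -0.6  1.9] gap 85.4 -> shift [0.29 0.01 0.07] turn [-0.1 -0.1  0.1]
```

Call:
servo_tool:
  commands:
    - [[255,0.2,0,0.05,0,0,0],[255,0.2,0,0.05,0,0,0],[255,0.2,0,0.05,0,0,0],[255,0.2,0,0.05,0,0,0],[255,0.2,0,0.05,0,0,0],[255,0.2,0,0.05,0,0,0],[255,0.2,0,0.05,0,0,0],[255,0.2,0,0.05,0,0,0]]
  force: 50

```text
time: 12.05
tool_pos: [495.0, 228.2, 134.2]
tcp_rot: [44.9, 89.9, 34.5]
ft_force: [-2.3, -0.7, 7.3]
finger_gap: -0.2
```

```bash
python3 - <<'E'
from h import *
to(494.5,226.5,132,-10.3)
p,d,c=snap("wrist","w8")
# arc: deltas of the bar in bin frame, cm: tool z = fwd, tool x = down
for a in range(0,61,5):
    t=np.radians(a);x=-130*np.cos(t)+41*np.sin(t);z=130*np.sin(t)+41*np.cos(t)
    print(a,'x',round(-(z-41)/10,2),'z',round((x+130)/10,2))
E
```

```text
12.05 pos [495.  228.2 134.2] yaw -10.3 F [-2.3 -0.7  7.3] gap -0.2 -> shift [ 0.22 -0.18 -0.02] turn [-0.   0.1 -0.1]
0 x -0.0 z 0.0
5 x -1.12 z 0.41
10 x -2.2 z 0.91
15 x -3.22 z 1.5
20 x -4.2 z 2.19
25 x -5.11 z 2.95
30 x -5.95 z 3.79
35 x -6.72 z 4.7
40 x -7.4 z 5.68
45 x -7.99 z 6.71
50 x -8.49 z 7.78
55 x -8.9 z 8.9
60 x -9.21 z 10.05
```

View pics/w8.png

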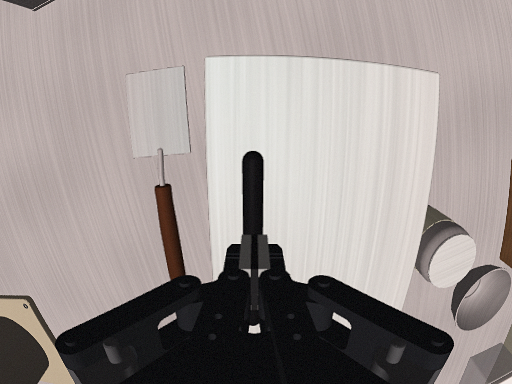

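```bash
python3 - <<'E'
from h import *
p,d,c=snap("scene","s2");cv2.imwrite("pics/s2c.png",cv2.resize(p[90:260,270:410,::-1],None,fx=4,fy=4,interpolation=cv2.INTER_CUBIC)[:590])
p,d,c=snap("top","t2");cv2.imwrite("pics/t2c.png",cv2.resize(p[150:260,110:260,::-1],None,fx=4,fy=4,interpolation=cv2.INTER_CUBIC))
to(0,0,0,0)
E
```

```text
12.2 pos [495.  228.2 134.2] yaw -10.3 F [-3.4 -0.3  8.4] gap 0.4 -> shift [ 13.35 -31.34 -44.63] turn [-10.3   0.1  -0. ]
```

View pics/s2c.png

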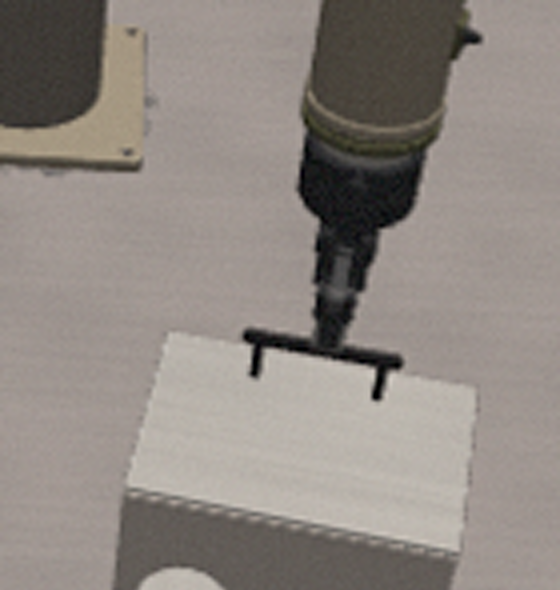

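View pics/t2c.png

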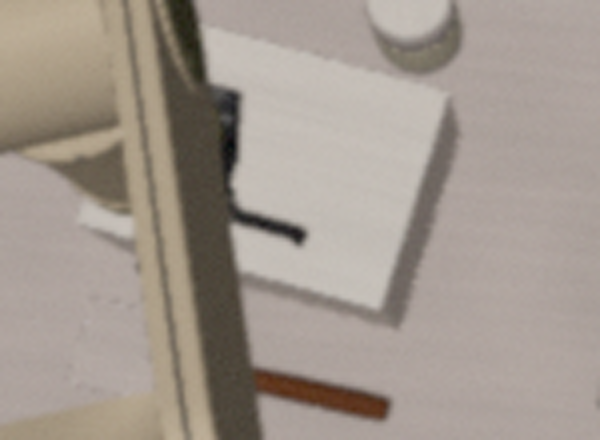

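```bash
python3 - <<'E'
from h import *
c=r.calibration("scene")
p,d=r.snapshot("scene");W=world(d,c)
for v in range(148,186,2):
    print(v,[tuple(int(k) for k in W[v,u]) for u in (346,349,352,355,358)])
P=[(495,228,134),(495,228,153),(494.5,226.5,151)]
for q in P:
    k=(np.array(q)-c['pose'][:3,3])@c['pose'][:3,:3];print(q,k[0]/k[2]*c['fx']+c['cx'],k[1]/k[2]*c['fy']+c['cy'])
x,y=320,140
cv2.imwrite("pics/s3c.png",cv2.resize(p[y:y+50,x:x+65,::-1],None,fx=11,fy=11,interpolation=cv2.INTER_CUBIC))
E
```

```text
148 [(181, 250, 3), (505, 208, 261), (506, 215, 263), (528, 219, 280), (530, 225, 283)]
150 [(188, 250, 0), (510, 208, 258), (527, 212, 273), (532, 219, 277), (530, 226, 276)]
152 [(202, 249, 2), (511, 208, 253), (530, 213, 269), (530, 220, 269), (535, 226, 274)]
154 [(213, 248, 3), (510, 209, 245), (535, 213, 266), (532, 221, 264), (535, 227, 268)]
156 [(218, 249, -1), (508, 211, 237), (529, 215, 255), (535, 221, 260), (533, 229, 259)]
158 [(229, 248, 0), (509, 211, 231), (517, 218, 239), (539, 221, 257), (527, 231, 248)]
160 [(245, 247, 3), (504, 213, 221), (510, 220, 226), (544, 221, 255), (510, 235, 228)]
162 [(255, 246, 3), (255, 256, 4), (552, 213, 254), (550, 221, 253), (541, 230, 246)]
164 [(263, 246, 2), (551, 207, 247), (553, 214, 249), (554, 221, 251), (554, 229, 251)]
166 [(275, 245, 3), (546, 209, 236), (551, 215, 240), (555, 222, 245), (554, 230, 244)]
168 [(279, 246, -1), (533, 212, 217), (535, 219, 220), (545, 225, 229), (523, 237, 211)]
170 [(293, 245, 2), (496, 219, 179), (510, 225, 191), (527, 229, 207), (283, 285, -3)]
172 [(305, 244, 3), (499, 220, 174), (506, 226, 181), (501, 235, 178), (300, 283, 2)]
174 [(490, 214, 159), (499, 221, 167), (504, 228, 172), (500, 236, 169), (308, 282, 0)]
176 [(491, 215, 152), (505, 221, 165), (509, 228, 169), (501, 237, 163), (492, 247, 155)]
178 [(326, 244, -3), (497, 223, 151), (500, 230, 155), (500, 239, 154), (503, 246, 158)]
180 [(468, 221, 116), (469, 229, 118), (466, 238, 116), (339, 271, 2), (502, 247, 150)]
182 [(473, 221, 114), (475, 229, 116), (482, 236, 123), (475, 245, 118), (477, 253, 120)]
184 [(487, 220, 119), (491, 227, 123), (486, 236, 119), (485, 245, 119), (481, 254, 116)]
(495, 228, 134) 349.71338355211395 182.10145810292343
(495, 228, 153) 350.6834527391011 177.01169007137028
(494.5, 226.5, 151) 350.018532744004 177.3946908127011
```

View pics/s3c.png

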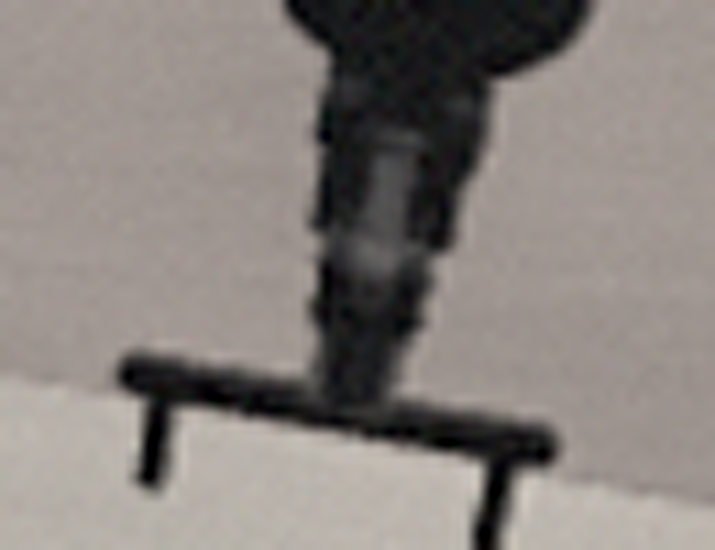

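```bash
python3 - <<'E'
from h import *
c=r.calibration("wrist");p,d=r.snapshot("wrist")
def wp(u,v):
    x,y=u-c['cx'],v-c['cy'];n=np.hypot(x,y);a=n/c['fx'];t=np.tan(a)/max(n,1e-6)
    return np.array([x*t,y*t,1])*d[v,u]@c['pose'][:3,:3].T+c['pose'][:3,3]
for v in range(150,330,6): print(v,[tuple(wp(u,v).round().astype(int)) for u in (235,248,254,260,272)],p[v,254])
cv2.imwrite("pics/w9c.png",cv2.resize(p[140:340,150:360,::-1],None,fx=2.9,fy=2.9,interpolation=cv2.INTER_CUBIC))
print(c['pose'])
E
```

```text
150 [(np.int64(491), np.int64(276), np.int64(116)), (np.int64(499), np.int64(275), np.int64(117)), (np.int64(503), np.int64(274), np.int64(116)), (np.int64(506), np.int64(274), np.int64(116)), (np.int64(514), np.int64(272), np.int64(116))] [212 213 209]
156 [(np.int64(490), np.int64(273), np.int64(116)), (np.int64(500), np.int64(278), np.int64(154)), (np.int64(503), np.int64(277), np.int64(155)), (np.int64(506), np.int64(276), np.int64(153)), (np.int64(513), np.int64(269), np.int64(116))] [17 21 19]
162 [(np.int64(490), np.int64(269), np.int64(116)), (np.int64(500), np.int64(275), np.int64(156)), (np.int64(503), np.int64(274), np.int64(155)), (np.int64(506), np.int64(274), np.int64(155)), (np.int64(513), np.int64(265), np.int64(115))] [23 22 22]
168 [(np.int64(489), np.int64(265), np.int64(117)), (np.int64(499), np.int64(272), np.int64(156)), (np.int64(502), np.int64(272), np.int64(156)), (np.int64(505), np.int64(271), np.int64(155)), (np.int64(512), np.int64(261), np.int64(117))] [24 22 24]
174 [(np.int64(488), np.int64(262), np.int64(117)), (np.int64(499), np.int64(269), np.int64(1
[... 5998 characters left out ...]
.int64(221), np.int64(204)), (np.int64(486), np.int64(180), np.int64(157)), (np.int64(495), np.int64(220), np.int64(203)), (np.int64(502), np.int64(244), np.int64(232))] [24 20 25]
324 [(np.int64(492), np.int64(245), np.int64(234)), (np.int64(490), np.int64(220), np.int64(207)), (np.int64(485), np.int64(174), np.int64(156)), (np.int64(495), np.int64(219), np.int64(207)), (np.int64(502), np.int64(243), np.int64(235))] [13  8 11]
[[ 9.83885759e-01 -1.70887665e-01 -5.25948533e-02  5.07750454e+02]
 [-1.78797819e-01 -9.39710963e-01 -2.91504111e-01  3.01964075e+02]
 [ 3.90496657e-04  2.96210589e-01 -9.55122576e-01  2.98828688e+02]
 [ 0.00000000e+00  0.00000000e+00  0.00000000e+00  1.00000000e+00]]
```

View pics/w9c.png

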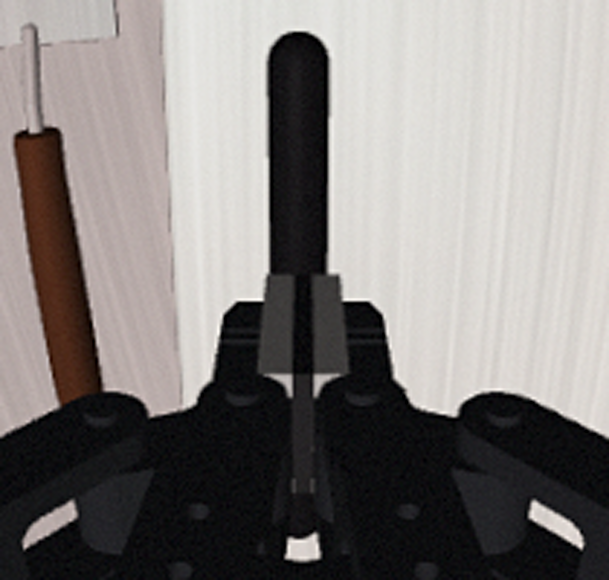

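Call:
servo_tool:
  commands:
    - [[255,-3,0,0,0,0,0],[150,-6,0,0,0,0,0],[150,-6,0,0,0,0,0],[150,-6,0,0,0,0,0],[150,-6,0,0,0,0,0],[150,-6,0,0,0,0,0]]

```text
time: 12.9
tool_pos: [493.8, 227.4, 191.4]
tcp_rot: [-150.6, 89.9, -160.9]
ft_force: [-1.1, -0.6, 0.6]
finger_gap: 35.0
```

```bash
cat >> h.py <<'E'
def wworld(d,c):
    v,u=np.mgrid[0:384,0:512];x=u-c['cx'];y=v-c['cy'];n=np.hypot(x,y)+1e-9;t=np.tan(n/c['fx'])/n
    return (np.stack([x*t,y*t,np.ones_like(x)],-1)*d[...,None])@c['pose'][:3,:3].T+c['pose'][:3,3]
E
python3 - <<'E'
from h import *
to(494.5,226.5,132,-10.3)
p,d,c=snap("wrist","w10");W=wworld(d,c)
s=r.sense();M=R.from_euler('xyz',s['tcp_rot'],degrees=True).as_matrix()
T=(W-s['tool_pos'])@M   # tool frame
m=(abs(T[...,2])<60)&(T[...,0]>-60)&(T[...,0]<30)&(abs(T[...,1])<30)&(d>0)
print(m.sum()); Q=T[m]
for zlo in range(-60,60,6):
    k=Q[(Q[:,2]>=zlo)&(Q[:,2]<zlo+6)]
    if len(k)>5: print(zlo,len(k),'x max(fwd)',np.percentile(k[:,0],[50,95,100]).round(1),'y',np.percentile(k[:,1],[0,50,100]).round(1))
cv2.imwrite("pics/w10c.png",cv2.resize(p[140:340,150:360,::-1],None,fx=2.9,fy=2.9,interpolation=cv2.INTER_CUBIC))
E
```

```text
12.9 pos [493.8 227.4 191.4] yaw -10.3 F [-1.1 -0.6  0.6] gap 35.0 -> shift [ 5.94 -0.07  0.09] turn [-0.  -0.1  0.1]
2466
-36 85 x max(fwd) [-44.5 -33.3 -31. ] y [5.2 6.1 7.6]
-30 250 x max(fwd) [-43.1 -30.4 -26.9] y [ 5.3  6.3 10.9]
-24 855 x max(fwd) [-46.1 -27.1 -22.3] y [-12.    9.6  11. ]
-18 42 x max(fwd) [-49.1 -33.6 -32.3] y [-11.3   0.1  10.4]
12 515 x max(fwd) [-46.1 -26.6 -21.7] y [-12.8   1.7  11. ]
18 443 x max(fwd) [-46.9 -28.8 -25.4] y [-11.8  10.1  11.1]
24 248 x max(fwd) [-42.6 -31.2 -29.6] y [5.3 6.2 7.1]
30 28 x max(fwd) [-45.7 -34.8 -33.3] y [5.2 6.1 6.9]
```

View pics/w10c.png

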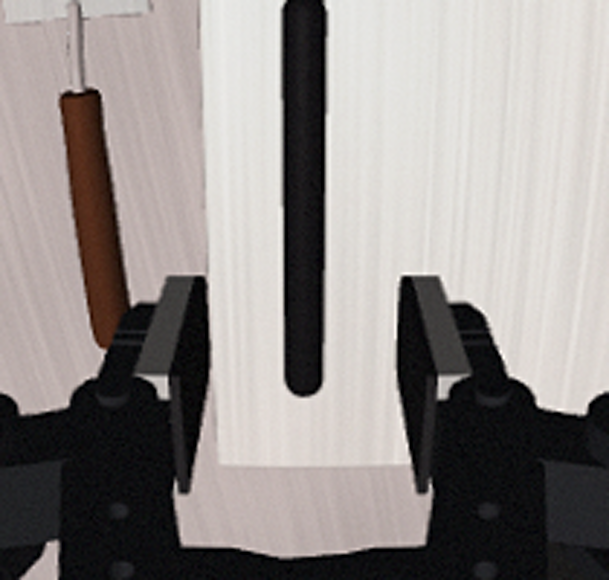

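Call:
servo_tool:
  commands:
    - [[150,3.5,0,0.1,0,0,0],[150,7.0,0,0.1,0,0,0],[150,7.0,0,0.1,0,0,0],[255,7.0,0,0.1,0,0,0],[255,7.0,0,0.1,0,0,0],[255,7.0,0,0.1,0,0,0],[255,7.0,0,0.1,0,0,0],[255,7.0,0,0.1,0,0,0]]
  force: 50

```text
time: 13.75
tool_pos: [494.2, 228.0, 124.2]
tcp_rot: [-177.3, 89.8, 172.4]
ft_force: [-10.7, -0.2, -0.6]
finger_gap: 8.8
```

```bash
python3 - <<'E'
from h import *
to(494.5,226.5,121,-10.3)
p,d,c=snap("wrist","w11")
cv2.imwrite("pics/w11c.png",cv2.resize(p[140:340,150:360,::-1],None,fx=2.9,fy=2.9,interpolation=cv2.INTER_CUBIC))
E
```

```text
13.75 pos [494.2 228.  124.2] yaw -10.3 F [-10.7  -0.2  -0.6] gap 8.8 -> shift [ 0.32 -0.15  0.06] turn [-0.  -0.2  0. ]
```

View pics/w11c.png

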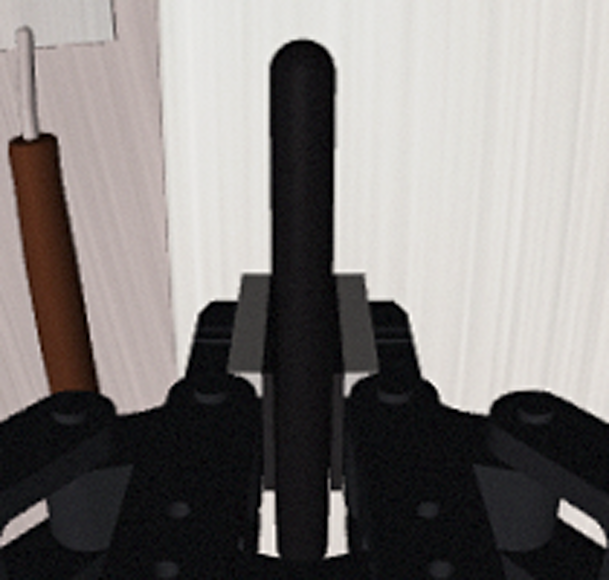

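Call:
servo_tool:
  commands:
    - [[255,-0.55,0,0.2,0,0,0],[255,-1.12,0,0.4,0,0,0],[255,-2.2,0,0.9,0,0,0],[255,-3.2,0,1.5,0,0,0],[255,-4.2,0,2.2,0,0,0],[255,-5.1,0,2.95,0,0,0],[255,-5.95,0,3.8,0,0,0],[255,-5.95,0,3.8,0,0,0]]
  force: 60

```text
time: 14.6
tool_pos: [532.9, 221.3, 187.2]
tcp_rot: [87.2, 89.9, 76.9]
ft_force: [-16.4, -1.2, 12.9]
finger_gap: 8.0
```

```bash
python3 - <<'E'
from h import *
to(494.5,226.5,121,-10.3)
p,d,c=snap("scene","s4")
cv2.imwrite("pics/s4c.png",cv2.resize(p[90:260,270:410,::-1],None,fx=3.5,fy=3.5,interpolation=cv2.INTER_CUBIC))
E
```

```text
14.6 pos [532.9 221.3 187.2] yaw -10.3 F [-16.4  -1.2  12.9] gap 8.0 -> shift [ 6.62 -0.19 -3.87] turn [-0.   0.  -0.1]
```

View pics/s4c.png

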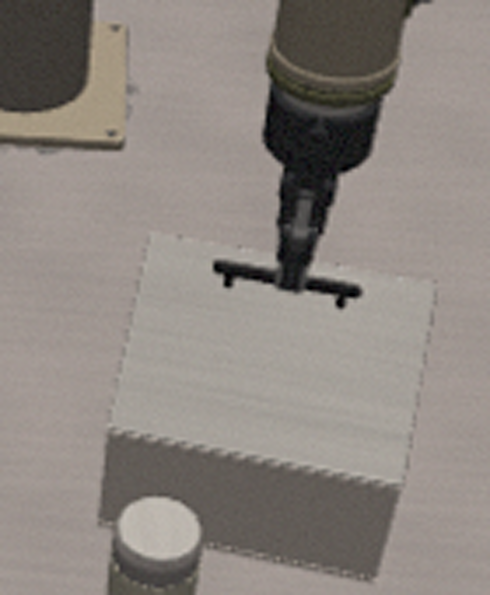

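Call:
servo_tool:
  commands:
    - [[255,-0.9,0,0.8,0,0,0],[255,-1.6,0,1.8,0,0,0],[255,-2.2,0,2.8,0,0,0],[255,-2.7,0,3.9,0,0,0],[255,-3.1,0,5.0,0,0,0],[255,-3.45,0,6.1,0,0,0],[255,-3.45,0,6.1,0,0,0],[255,-3.45,0,6.1,0,0,0]]

```text
time: 15.45
tool_pos: [596.9, 210.0, 226.5]
tcp_rot: [21.4, 89.3, 11.0]
ft_force: [-7.5, -4.5, 26.7]
finger_gap: -0.1
```

```bash
cat > ang.py <<'E'
from h import *
import sys
to(494.5,226.5,121,-10.3)
tag=sys.argv[1]
a=np.radians(-10.3);O=np.array([622.7,203.2,110]);B=np.array([[np.cos(a),-np.sin(a),0],[np.sin(a),np.cos(a),0],[0,0,1]])
for n in ["scene","top"]:
    p,d,c=snap(n,n+tag);Q=(world(d,c)-O)@B
    m=(abs(Q[...,1])<105)&(Q[...,0]>-170)&(Q[...,0]<25)&(Q[...,2]>12)&(Q[...,2]<200)&(p.min(-1)>90)
    q=Q[m][:,[0,2]]
    if len(q)<20: print(n,len(q));continue
    vx,vy,x0,y0=cv2.fitLine(np.float32(q),cv2.DIST_HUBER,0,.01,.01).ravel()
    g=np.degrees(np.arctan2(vy,-vx));print(n,len(q),'lid angle',g)
s=r.sense();t=(s['tool_pos']+[0,0,30]-O)@B;print('bar rel',t,'angle from bar',np.degrees(np.arctan2(t[2],-t[0]))-17.5,'rad',np.hypot(t[0],t[2]))
E
python3 ang.py a
```

```text
15.45 pos [596.9 210.  226.5] yaw -10.4 F [-7.5 -4.5 26.7] gap -0.1 -> shift [ 10.43  -0.27 -10.49] turn [-0.1  0.7 -0.3]
scene 4494 lid angle -118.967735
top 863 lid angle -119.23507
bar rel [-26.99653926   2.08778275 146.45174278] angle from bar 62.05549187631752 rad 148.91919317783825
```

View pics/scenea.png

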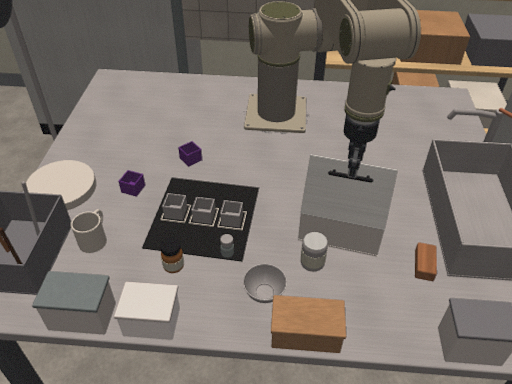

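```bash
python3 - <<'E'
from h import *
p,d,c=snap("wrist","w12");to(0,0,0,0)
p2,d2,c2=snap("scene","s5")
A=cv2.resize(p[140:340,150:360,::-1],(480,457),interpolation=cv2.INTER_CUBIC)
cv2.imwrite("pics/w12c.png",A)
cv2.imwrite("pics/s5c.png",cv2.resize(p2[120:200,315:395,::-1],None,fx=7,fy=7,interpolation=cv2.INTER_CUBIC))
W=wworld(d,c)
s=r.sense();M=R.from_euler('xyz',s['tcp_rot'],degrees=True).as_matrix()
E
python3 ang.py b
```

```text
15.6 pos [596.5 210.1 226.4] yaw -10.4 F [-5.9 -4.4 26.6] gap -0.2 -> shift [ 21.88 -31.5  -55.15] turn [-10.4   0.7  -0.2]
15.65 pos [596.4 210.1 226.4] yaw -10.4 F [-7.  -4.5 25.1] gap -0.2 -> shift [ 10.42  -0.27 -10.44] turn [-0.1  0.7 -0.3]
scene 4487 lid angle -119.06112
top 872 lid angle -119.35482
bar rel [-27.14250153   2.10127449 146.43673336] angle from bar 61.99922180965123 rad 148.93096476761818
```

View pics/w12c.png

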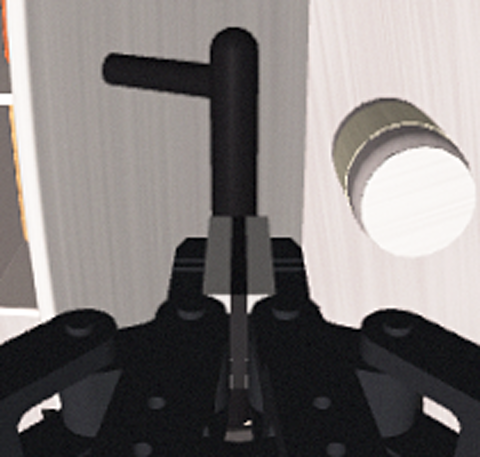

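View pics/s5c.png

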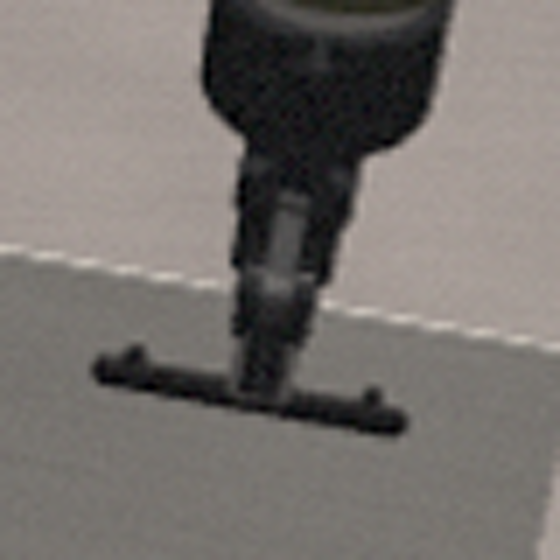

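Call:
servo_tool:
  commands:
    - [[255,0,0,0,0,0,0],[255,0,0,0,0,0,0],[255,0,0,0,0,0,0],[255,0,0,0,0,0,0],[255,0,0,0,0,0,0],[255,0,0,0,0,0,0],[255,0,0,0,0,0,0],[255,0,0,0,0,0,0]]

```text
time: 16.55
tool_pos: [596.3, 210.1, 226.4]
tcp_rot: [21.1, 89.3, 10.7]
ft_force: [-6.6, -4.0, 26.2]
finger_gap: 0.2
```

```bash
python3 ang.py c
```

```text
16.55 pos [596.3 210.1 226.4] yaw -10.4 F [-6.6 -4.  26.2] gap 0.2 -> shift [ 10.42  -0.26 -10.43] turn [-0.1  0.7 -0.3]
scene 4477 lid angle -119.29258
top 873 lid angle -119.397
bar rel [-27.15147956   2.07836633 146.44153775] angle from bar 61.99616266691223 rad 148.93732514387028
```

```bash
python3 - <<'E'
from h import *
p,d,c=snap("top","t9"); W=world(d,c)
for X,Y in [(543.8,-97),(537.5,-180.8),(531.2,-264.6)]:
    m=(abs(W[...,0]-X)<40)&(abs(W[...,1]-Y)<40)&(W[...,2]>44)&(W[...,2]<60)
    if m.sum()<10: print('none');continue
    rc=cv2.minAreaRect(np.float32(W[m][:,:2]));print(np.round(rc[0],1),np.round(rc[1],1),round(rc[2],1))
E
python3 ang.py d
```

```text
[545.2 -97.3] [53.9 55.2] 86.1
[ 539.  -179.1] [54.1 54.8] 84.7
[ 531.3 -264.2] [54.5 54.7] 86.4
16.7 pos [596.3 210.1 226.4] yaw -10.4 F [-7.3 -3.3 25.8] gap 0.1 -> shift [ 10.43  -0.26 -10.43] turn [-0.1  0.7 -0.3]
scene 4492 lid angle -119.24015
top 877 lid angle -119.3352
bar rel [-27.17329468   2.07669666 146.39603029] angle from bar 61.98471647278754 rad 148.89656016520104
```

View pics/t9.png

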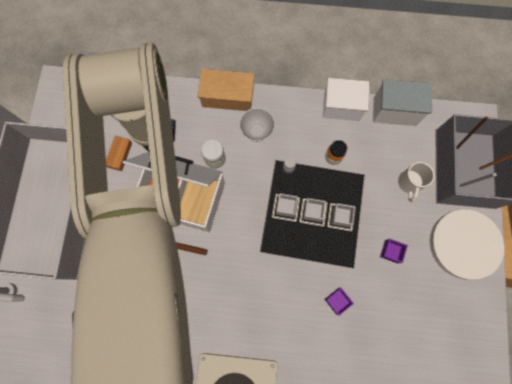

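```bash
python3 -c "
from bench import r
print(r.hand_in()); s=r.sense(); print(s['time'],s['tool_pos'],s['ft_force'])"
```

```text
the job is handed in; nothing more can be done
None
the job is handed in; nothing more can be done
```

The three tubs are in their row and the lid was held open at about 60.7° when I handed in, but the fingers were not pinching the handle bar as intended. No verdict came back.

**Tubs:** With the lid shut, I gripped each tub, slid and turned it onto its marked square, and let go. The last top view put every centre within about 2.5 mm of its mark and the sides within about 1° of parallel. The shaker, jar, can, bowl, mug and purple look-alikes look in the same places as at the start. The arm hid part of the spatula, and I did not measure any of the bystanders.

**Lid:** I pinched the bar and swung the lid up to 60–61°, as measured by both fixed cameras.

**What went wrong:**
- My first close on the bar missed because the fingertips sat about 20 mm behind the stated TCP. I measured this with the wrist camera and gripped again lower down.
- Near the end of the swing I lifted about 10 mm too far and the bar slipped out of the pinch (gap about 0). The shut fingertips were then pressing on top of the bar with about 26 N down and 7 N sideways, holding the lid by friction.
- I watched this hold for about 1.2 s. The lid angle drifted by no more than about 0.3°, so I handed in without regripping, which could have dropped the lid.

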